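Load a tube rack into a sampler, down over the step of its loading tray

ROBOT

A 6-joint arm with a two-finger parallel gripper is mounted at the origin on the work surface. World frame = base frame: x ahead of the robot, y to its left, z up, the work surface at z = 0. Lengths are in m, angles in degrees, forces in N, time in s.
With the tool pointing down it reaches from about 0.35 to 0.85 m from the base axis. Payload 8.1 kg.
Tool frame: the origin (TCP) lies on the centre line of the jaws, within the pads' length; the fingertips stand 19 mm ahead of it and the grasp point (between the pads) is the TCP; z points along the fingers, y is the direction in which the jaws open and shut (so a half turn about z gives the same grasp; the last joint's range is limited). The gripper opens to 85 mm and grips with 20 to 120 N. Pads are 22 mm wide; open, the fingers measure 114 mm over their backs; the gripper's body (76 mm by 85 mm) begins 54 mm behind the grasp point. The pads swing forward as they close: fully open they stand 13 mm farther back than shut.
Start: joints at [-77.2, 7.471, 85.268, -0, 87.261, -4.893], TCP at [0.182, -0.572, 0.25] pointing down, gripper open.
Joint ranges: [-169.43, 169.43], [-51.17, 129.36], [1.28, 143.12], [-76.62, 256.62], [0, 156.53], [-152.29, 152.29]. Speed limits (degrees/s): [136.94, 136.94, 159.86, 180, 180, 180].

INTERFACE

Orientations are given as [roll, pitch, yaw] about the fixed x, y, z axes, in that order (R = Rz(yaw) Ry(pitch) Rx(roll)).
In Python, from workcell import sensors, vision, manip gives the robot as it stands. The module is installed in compiled form; this text tells all that it offers.
- The arm moves only by the tool send_rows, never from a script. Its argument "commands" is a list of rows, each a list of 7 numbers: the shift along the tool's x, y, z normalised to -1 to 1, where 1 is 40 mm, then the turn, a rotation vector about the tool's x, y, z normalised to -1 to 1, where 1 is 180 degrees, then the gripper's target within -1 to 1 (fully open at 1, half-way at 0, shut at -1). In form: [[dx, dy, dz, rx, ry, rz, gripper], ...]. A call has 1 to 20 rows; each row shifts and turns the commanded pose from where the row before left it, along the tool's axes as they then stand; what a row does not reach is not made up. A row lasts 1/8 s, in which the tool goes at most 62.5 mm and 10.7 degrees, less where a joint would pass 70% of its speed; a pose out of reach is approached as far as the arm can. A call with a number of a shift or a turn outside -1 to 1 is refused whole. A call with a gripper value outside its range is refused whole. The fingers move at their own pace and stop on an object; "squeeze" is the grip in N (left out, the last holds). Time passes only in rows, so rows that do not move let the fingers close. It gives the time, the measured TCP pose, the force and the opening at its end, in the units of the state.
- sensors.get_state(): the state, without advancing time (a new reading comes with each control period).
- vision.read_camera(name): name is "scene" or "top" or "wrist"; returns a dict with "pixels" (420x560x3 uint8, blue, green, red), "range_z" (420x560 float32, m along the optical axis (not along the pixel's ray), 0 where there is no reading), "fx", "fy", "cx", "cy" (pixels), "R" (3x3) and "t" (3): a world point X has camera coordinates R X + t. Camera axes: x right, y down, z forward; pixel columns grow to the right and rows downward; lengths in m; the calibration is good to about 2 mm. A picture is of the moment at which its call begins.
- manip.hand_in(): hands the job in, once; it reports no verdict.
The state is a dict: "clock": time; "qpos": joint angles; "joint_velocities": joint speeds; "tau": joint torques, N m; "position": TCP position; "ee_rot": TCP orientation; "force": force on the tool from outside, world axes, zero at the start; "torque": the same for the moment, N m; "grip_width": finger opening in m.
Only numpy, scipy, OpenCV 4.12 (cv2) and the standard library are available. Lean on these libraries where they do the work, as an engineer would, in place of code of your own. Each camera call takes 0.05 s, during which the arm holds its last target. There are 200 camera calls.

TASK

Load the orange rack of capped tubes into the sampler: turn it in line with the lane, slide it off the loading tray and down the step, between the guides, until it stands flat on the deck and fully home against the end stop. Slide it, do not lift it over, and keep it upright. Do not bump the sampling arm above the lane, leave the other things on the bench where they are, and let go of the rack at the end.

Things in the scene. Friction and masses are not known exactly. Their poses are not given: they have to be found in the camera images.
- rack: Loose orange tube rack, 120 long (x) x 60 wide (y) x 56 high, about 0.4 kg; its eight capped 13 mm tubes are held fast and reach 92 above its underside. Origin: centre of its underside. x points along it to the leading end (red caps), which goes in first; z up. Foot 6 high, 4 shorter at each end, 2 narrower at each side. Starts on the loading tray, its leading end roughly towards the lane.
- rack_handle (a point): Middle of the black blade handle at the rack's back end, where it is pinched: 85 behind the rack's origin (-x), 48 above its underside. The blade is a flat upright plate 12 thick (along the rack's y), 48 long (rack x from -108 to -60), from 25 to 62 above the underside. Axes as the rack's.
- sampler: Grey and white tube sampler, fixed on the bench. Origin on the bench (z = 0) below the step; x is the loading direction, from tray to end stop; y left of it; z up. Deck top at z = 40, x from 0 to 260. White housing 124 high at y below -82, x from 70 to 260; lip 10 high at y = 75 to 80.
- step_edge (a point): Middle of the aluminium loading tray's edge at the step, on its top. The flat tray spans sampler x from -250 to -4, y from -100 to 100, top at z = 48 (rims 3 high at the sides, none at the ends): the deck lies 8 lower, after a gap of 4. Axes as the sampler's.
- lane_home (a point): Point on the deck (sampler x = 80, y = 0, z = 40) where the rack's origin lies once the rack is fully home, its leading end on the black end stop (face at x = 140, 32 high), its x along the sampler's x, its handle at sampler x = -5. Axes as the sampler's.
- lane_mouth (a point): Middle of the lane's mouth on the deck (sampler x = 32, y = 0, z = 40). Two straight steel guides, 18 high, 66 apart, run from here to the stop (3 free on each side of the rack); before it, to x = 4, they flare out to about 88 apart. Axes as the sampler's.
- sampling_arm: White and blue sampling arm fixed on the sampler; delicate. Origin on the bench at sampler x = 36, y = 0; axes as the sampler's. Beam across the lane: sampler x 1 to 71, y -170 to 65, underside z = 195, top 250; column at y -170 to -115; needle guard down to z = 165 at x = 86.
- beam_front (a point): Lower front edge of the sampling arm's beam above the lane (sampler x = 1, y = 0, z = 195). The home rack's handle stands just below it, so a tool pointing straight down cannot follow; one leaning back about 35 degrees, fingertips pointing down and along the loading direction, can. Axes as the sampler's.
- foam_rack: Bystander: white tube rack, 200 x 105 x 40, four blue-capped tubes reaching 93 high. Origin: centre of its underside.
- beaker: Bystander: glass beaker, 70 wide, 90 high. Origin: centre of its underside.
- reagent_bottle: Bystander: amber bottle with blue cap, 64 wide, 130 high. Origin: centre of its underside.
Not all that is in view belongs to the job. What is shaped like the rack but green is not meant.

How it is judged (in metres and radians):
At the end, for the whole second after the job is handed in: The rack stands released and at rest on the deck in the lane: its origin within 6 mm of lane_home along the lane, 5 mm across and 3 mm in height, in line with the lane within 4 degrees and level within 3 degrees (x of rack in the frame of lane_home between -0.006 and 0.006 m and y of rack in the frame of lane_home between -0.005 and 0.005 m and z of rack in the frame of lane_home between -0.003 and 0.003 m and angle between the x axis of rack and the x axis of sampler, either way round below 0.07 rad and angle between rack's own z axis and vertical below 0.05 rad and linear speed of rack below 0.01 m/s and contact force between the fingers and rack below 0.1 N); the robot touches nothing.
It fails at once if the rack is tipped more than 14 degrees (angle between rack's own z axis and vertical above 0.25 rad).
It fails at once if the rack is lifted over: its middle more than 22 mm above the loading tray (z of rack in the frame of lane_home above 0.03 m).
It fails at once if the sampling arm is bumped (more than 5 N) (contact force between anything else and sampling_arm above 5 N).
It fails at once if a bystander (white rack, beaker or bottle) is moved more than 25 mm or tipped (distance of any of foam_rack, beaker, reagent_bottle from where it was at the start of the episode above 0.025 m or angle between any of foam_rack, beaker, reagent_bottle's own z axis and vertical above 0.2 rad).
It also fails if it takes over 38 s, if anything falls off the work surface, if the arm or the gripper's body presses on something with over 40 N, if the wrist force passes 120 N, or if a joint passes its speed limit or range.

## Working session

There is one attempt and no reset: what is moved stays moved. The work goes in short steps, Python scripts to look and compute and a tool call to move; the robot and the scene stay as the last step left them, time stands still between calls to the robot, and variables do not carry over. Pictures are saved under pics/ and viewed, about 8 in all and at most 12, crops included, and the job is handed in when it is done.

Besides the shell and the picture viewer there is one more tool, called by a JSON object that holds its "name" and its "arguments", one argument or row to a line. send_rows: Moves the arm, as the interface text tells. Scaled input: -1 to 1 covers 40 mm each way for a shift and 180 degrees each way for a turn. Its arguments: {"type":"object","properties":{"commands":{"type":"array"},"squeeze":{"type":"number"}},"required":["commands"]}

```bash
mkdir -p pics; python3 - <<'E'
from workcell import sensors, vision
import cv2, numpy as np, pickle
s=sensors.get_state(); print(s)
for n in("scene","top"):
    c=vision.read_camera(n); pickle.dump(c,open(n+".pkl","wb")); cv2.imwrite(f"pics/{n}0.png",c["pixels"]); print(n,c["R"],c["t"],c["fx"],c["cx"],c["cy"])
E
```

```text
{'clock': 0.0, 'qpos': array([-7.71998826e+01,  7.51444717e+00,  8.53313008e+01, -4.01789030e-05,
        8.72634515e+01, -4.89388479e+00]), 'joint_velocities': array([-0.08744998,  0.04807034,  0.07064433, -0.08071676, -0.08767493,
       -0.00906572]), 'tau': array([-3.78418787e-03, -5.69405615e+01, -5.00557244e+01, -3.72476607e-04,
        1.43785664e-02, -3.82271980e-05]), 'position': array([ 0.18225279, -0.57108358,  0.24923194]), 'ee_rot': array([-1.79891195e+02, -9.27587812e-03,  1.76939954e+01]), 'force': array([ 0.11266766, -0.36537773, -0.63984024]), 'torque': array([0.02266678, 0.02330719, 0.04381993]), 'grip_width': 0.08544275240398243}
scene [[-0.01181143  0.99980679 -0.01571193]
 [ 0.52298805 -0.00721559 -0.85230947]
 [-0.85225817 -0.01828414 -0.52280178]] [-0.04780204 -0.12042268  1.70831393] 400.7159359700288 275.2818026452885 205.82863978718999
top [[ 0.02121154 -0.99961916  0.01765227]
 [-0.99328754 -0.02307876 -0.11334564]
 [ 0.11370987 -0.01512955 -0.99339879]] [0.03441432 0.47055051 1.9227644 ] 532.998092440928 289.84394611500596 211.07226451484408
```

View pics/scene0.png

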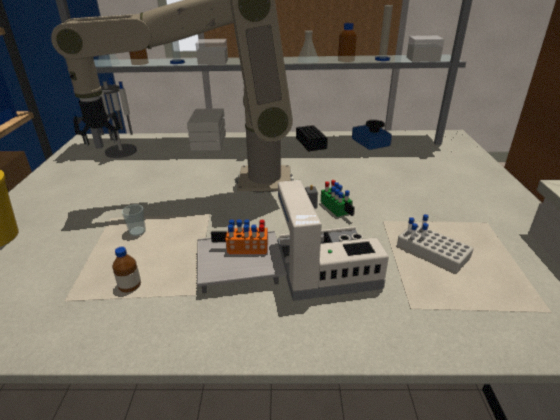

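View pics/top0.png

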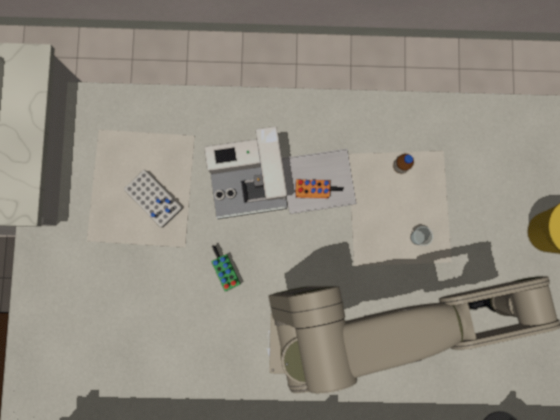

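The scene view shows the rack on the tray at (247,240), with its handle towards the robot's right. In the top view the tray spans about cols 287-355, the rack is at (313,188), its handle at (337,188), and the beam at (270,160). Loading runs along roughly world +y.

```bash
cat > h.py <<'E'
import numpy as np, cv2, pickle
from workcell import vision
def world(c):
    z=c["range_z"]; v,u=np.mgrid[:420,:560]
    P=np.stack([(u-c["cx"])/c["fx"]*z,(v-c["cy"])/c["fy"]*z,z],-1)
    return (P-c["t"])@c["R"]
def ray(c,u,v,h):
    d=np.array([(u-c["cx"])/c["fx"],(v-c["cy"])/c["fy"],1])@c["R"]; o=-c["R"].T@c["t"]
    return o+d*(h-o[2])/d[2]
def rect(P,m):
    return cv2.minAreaRect(P[m][:,:2].astype(np.float32)*1000)
E
python3 - <<'E'
from h import *
c=pickle.load(open("top.pkl","rb")); W=world(c); im=c["pixels"]
roi=np.zeros((420,560),bool); roi[115:225,195:360]=1
hsv=cv2.cvtColor(im,cv2.COLOR_BGR2HSV); z=W[...,2]
print("hist",np.histogram(z[roi&(z>-.02)],bins=np.arange(-.02,.27,.01)))
for n,a,b,u0,u1 in(("tray",.04,.056,280,360),("deck",.033,.047,205,290),("beam",.24,.26,250,290),("house",.115,.133,195,290)):
    m=roi&(z>a)&(z<b); m[:,:u0]=0; m[:,u1:]=0
    m=cv2.morphologyEx(m.astype(np.uint8),cv2.MORPH_OPEN,np.ones((3,3)))>0
    r=rect(W,m); print(n,m.sum(),np.median(z[m]),r,cv2.boxPoints(r).round(0).tolist())
H,S,V=cv2.split(hsv)
o=roi&(H>4)&(H<20)&(S>150)&(V>90)
print("orange",o.sum(),np.median(z[o]),rect(W,o))
big=cv2.resize(im[120:225,200:360],None,fx=5,fy=5,interpolation=cv2.INTER_CUBIC); cv2.imwrite("pics/crop.png",big)
E
```

```text
hist (array([ 377, 4660, 3507,  171,   95, 1311, 2823, 1066,  190,  154,   43,
        138,  343,  391,  895,  173,   75,    0,    0,    0,    0,    1,
         14,   15,   17,   53,  965,  591,    9]), array([-0.02, -0.01,  0.  ,  0.01,  0.02,  0.03,  0.04,  0.05,  0.06,
        0.07,  0.08,  0.09,  0.1 ,  0.11,  0.12,  0.13,  0.14,  0.15,
        0.16,  0.17,  0.18,  0.19,  0.2 ,  0.21,  0.22,  0.23,  0.24,
        0.25,  0.26,  0.27]))
tray 2203 0.047413537470172885 ((579.365478515625, -55.02479553222656), (209.0462646484375, 245.56854248046875), 9.621540069580078) [[456.0, 49.0], [497.0, -194.0], [703.0, -159.0], [662.0, 84.0]]
deck 919 0.03942710460018887 ((538.5781860351562, 199.59439086914062), (157.3107452392578, 259.65240478515625), 8.8484468460083) [[441.0, 316.0], [481.0, 59.0], [636.0, 83.0], [596.0, 340.0]]
beam 1513 0.24890247489939424 ((601.3627319335938, 130.02438354492188), (234.6912841796875, 99.88015747070312), 10.128071784973145) [[477.0, 159.0], [495.0, 60.0], [726.0, 101.0], [708.0, 200.0]]
house 1125 0.1234945011370891 ((653.0521240234375, 255.07080078125), (88.7121810913086, 186.2718048095703), 9.82380199432373) [[593.0, 339.0], [625.0, 156.0], [713.0, 171.0], [681.0, 354.0]]
orange 303 0.10418546875972189 ((406.0484619140625, -12.846908569335938), (122.84998321533203, 339.4232177734375), 81.0069351196289)
```

View pics/crop.png

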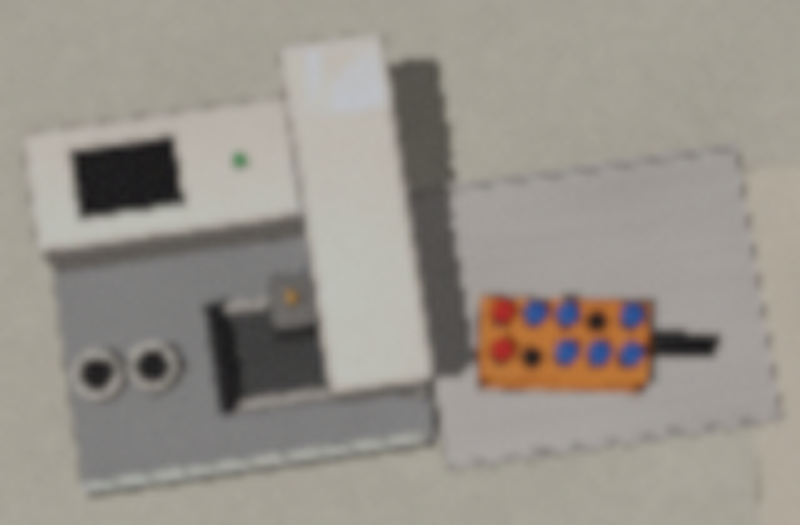

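```bash
python3 - <<'E'
from h import *
c=pickle.load(open("top.pkl","rb"))
p=lambda x,y,h:(ray(c,200+(x+.5)/5-.5,120+(y+.5)/5-.5,h)*1000).round(1)[:2]
for n,x,y,h in(("trayTL",450,187,.048),("trayTR",740,150,.048),("trayBR",780,418,.048),("trayBL",446,466,.048),
 ("stopT",230,303,.072),("stopB",240,407,.072),("guideB_L",240,403,.058),("guideB_R",330,392,.058),("guideT_L",230,308,.058),("guideT_R",272,303,.058),
 ("rTL",482,297,.104),("rTR",653,300,.104),("rBR",648,390,.104),("rBL",478,386,.104),("hEnd",717,344,.11),("hStart",655,343,.11)):
    print(n,p(x,y,h))
im=c["pixels"];H,S,V=cv2.split(cv2.cvtColor(im,cv2.COLOR_BGR2HSV))
m=np.zeros(H.shape,np.uint8); m[170:205,290:335]=1
for n,k in(("warm",(S>150)&((H<20))),("caps",((H<8)|(H>95))&(S>90))):
    a=cv2.morphologyEx(((m>0)&k).astype(np.uint8),cv2.MORPH_CLOSE,np.ones((3,3)))
    ys,xs=np.nonzero(a); q=np.array([ray(c,u,v,.104)[:2] for u,v in zip(xs,ys)],np.float32)*1000
    print(n,len(q),cv2.minAreaRect(q))
E
```

```text
trayTL [666.3  50.3]
trayTR [ 699.3 -162. ]
trayBR [ 501.5 -192.9]
trayBL [460.8  48.8]
stopT [572.3 206.7]
stopB [497.2 197.3]
guideB_L [501.9 198.3]
guideB_R [511.4 133.7]
guideT_L [571.  207.6]
guideT_R [575.4 177.4]
rTL [575.4  26.7]
rTR [576.2 -94.4]
rBR [511.8 -91.7]
rBL [511.8  28.3]
hEnd [ 544.8 -139.4]
hStart [544.5 -95.6]
warm 341 ((543.0621948242188, -32.48582077026367), (116.86589813232422, 57.70895767211914), 89.366455078125)
caps 159 ((550.7763671875, -36.5479621887207), (109.2089614868164, 44.911338806152344), 87.10039520263672)
```

```bash
cat >> h.py <<'E'
from scipy.spatial.transform import Rotation as Ro
from workcell import sensors
def Rt(yaw,lean): return Ro.from_euler("z",yaw,degrees=True)*Ro.from_euler("x",180,degrees=True)*Ro.from_euler("y",lean,degrees=True)
def plan(p,R):
    s=sensors.get_state(); R0=Ro.from_euler("xyz",s["ee_rot"],degrees=True)
    print("clk",round(s["clock"],2),"pos",(s["position"]*1000).round(1),"rot",s["ee_rot"].round(2),"F",s["force"].round(1),"grip",round(s["grip_width"],4))
    print("shift total (tool, units of 40mm)",(R0.inv().apply(np.array(p)/1000-s["position"])/.04).round(3),
      "turn total (180deg)",((R0.inv()*R).as_rotvec()/np.pi).round(4))
E
python3 - <<'E'
from h import *
c=pickle.load(open("top.pkl","rb")); print(ray(c,405,162,.13),ray(c,420,236,.09))
plan([543.5,-200,215],Rt(90.5,35))
E
```

```text
[ 0.6406276 -0.3542519  0.13     ] [ 0.38444572 -0.4159114   0.09      ]
clk 0.1 pos [ 182.3 -571.2  249.3] rot [-1.799e+02 -1.000e-02  1.770e+01] F [ 0.1 -0.2 -0.1] grip 0.0859
shift total (tool, units of 40mm) [11.424 -6.093  0.87 ] turn total (180deg) [ 0.1229  0.1669 -0.3912]
```

{"name": "send_rows", "arguments": {
  "commands": [
    [0.714, -0.381, 0.054, 0, 0, 0, 1],
    [0.714, -0.381, 0.054, 0, 0, 0, 1],
    [0.714, -0.381, 0.054, 0, 0, 0, 1],
    [0.714, -0.381, 0.054, 0, 0, 0, 1],
    [0.714, -0.381, 0.054, 0, 0, 0, 1],
    [0.714, -0.381, 0.054, 0, 0, 0, 1],
    [0.714, -0.381, 0.054, 0, 0, 0, 1],
    [0.714, -0.381, 0.054, 0, 0, 0, 1],
    [0.714, -0.381, 0.054, 0, 0, 0, 1],
    [0.714, -0.381, 0.054, 0, 0, 0, 1],
    [0.714, -0.381, 0.054, 0, 0, 0, 1],
    [0.714, -0.381, 0.054, 0, 0, 0, 1],
    [0.714, -0.381, 0.054, 0, 0, 0, 1],
    [0.714, -0.381, 0.054, 0, 0, 0, 1],
    [0.714, -0.381, 0.054, 0, 0, 0, 1],
    [0.714, -0.381, 0.054, 0, 0, 0, 1]
  ],
  "squeeze": 60
}}

```text
clock: 2.1
position: [0.544, -0.1995, 0.2151]
ee_rot: [-180.0, 0.0, 17.7]
force: [0.4, 0.2, 0.3]
grip_width: 0.0855
```

{"name": "send_rows", "arguments": {
  "commands": [
    [0, 0, 0, 0.0137, 0.0185, -0.0435, 1],
    [0, 0, 0, 0.0137, 0.0185, -0.0435, 1],
    [0, 0, 0, 0.0137, 0.0185, -0.0435, 1],
    [0, 0, 0, 0.0137, 0.0185, -0.0435, 1],
    [0, 0, 0, 0.0137, 0.0185, -0.0435, 1],
    [0, 0, 0, 0.0137, 0.0185, -0.0435, 1],
    [0, 0, 0, 0.0137, 0.0185, -0.0435, 1],
    [0, 0, 0, 0.0137, 0.0185, -0.0435, 1],
    [0, 0, 0, 0.0137, 0.0185, -0.0435, 1],
    [0, 0, 0, 0, 0, 0, 1]
  ]
}}

```text
clock: 3.35
position: [0.5433, -0.2007, 0.214]
ee_rot: [-179.7, -35.0, 90.3]
force: [0.6, -0.1, 0.2]
grip_width: 0.0854
```

```bash
python3 - <<'E'
from h import *
c=vision.read_camera("wrist"); pickle.dump(c,open("wrist.pkl","wb")); cv2.imwrite("pics/wrist1.png",c["pixels"])
print("cam at",-c["R"].T@c["t"],c["R"][2])
plan([543.5,-120,96],Rt(90.5,35))
E
```

```text
cam at [ 0.54355983 -0.2095484   0.35712299] [-0.00580439  0.30643784 -0.95187298]
clk 3.4 pos [ 543.5 -200.6  214.6] rot [-179.75  -34.9    90.25] F [-0.3  0.6  0.8] grip 0.0856
shift total (tool, units of 40mm) [-0.044  0.025  3.583] turn total (180deg) [-0.0006  0.0006 -0.0012]
```

View pics/wrist1.png

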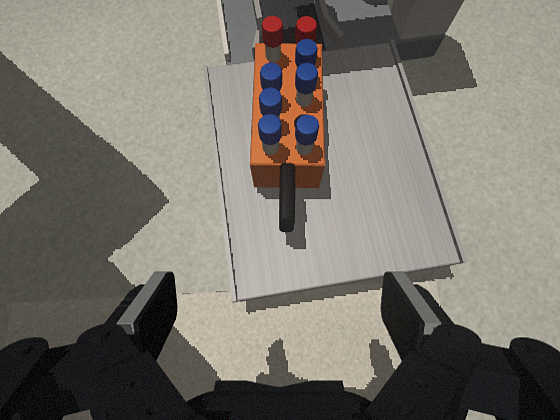

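The wrist view shows the rack top's back corners at (251,164) and (324,163), the blade from (288,165) to (287,225), and the tray corners at (208,67), (236,300), (462,262) and (397,45).

```bash
python3 - <<'E'
from h import *
c=pickle.load(open("wrist.pkl","rb"))
R=lambda u,v,h:(ray(c,u,v,h)[:2]*1000).round(1)
for n,u,v,h in(("bl",251,164,.104),("br",324,163,.104),("fl",256,45,.104),("fr",323,43,.104),("hs",288,168,.11),("he",287,224,.11),
 ("tBL",236,300,.048),("tBR",462,262,.048),("tFL",208,67,.048),("tFR",397,45,.048)): print(n,R(u,v,h))
W=world(c);im=c["pixels"].astype(int); H,S,V=cv2.split(cv2.cvtColor(c["pixels"],cv2.COLOR_BGR2HSV)); z=W[...,2]
roi=np.zeros(z.shape,bool); roi[150:240,265:310]=1
b=roi&(V<60)&(S<120)&(z>.085)&(z<.125); print("blade",b.sum(),np.median(z[b]),rect(W,b))
o=(H>3)&(H<22)&(S>150)&(z>.095)&(z<.115); o[240:]=0; print("top",o.sum(),rect(W,o))
E
```

```text
bl [519.9 -90.3]
br [577.5 -89. ]
fl [520.5  25.8]
fr [580.2  28.4]
hs [549.  -96.3]
he [ 548.3 -140.9]
tBL [ 506.1 -191.2]
tBR [ 703.4 -157. ]
tFL [465.2  48.7]
tFR [668.5  78.9]
blade 982 0.10828655568047195 ((548.0093994140625, -114.50021362304688), (11.596749305725098, 46.83590316772461), 0.2718833386898041)
top 4432 ((548.8169555664062, -30.60466766357422), (124.03338623046875, 59.68689727783203), 89.74590301513672)
```

```bash
python3 - <<'E'
from h import *
plan([548.2,-119,96],Rt(90,35))
E
```

```text
clk 3.4 pos [ 543.5 -200.6  214.6] rot [-179.75  -34.9    90.25] F [-0.3  0.6  0.8] grip 0.0856
shift total (tool, units of 40mm) [-0.024  0.142  3.597] turn total (180deg) [-0.0022  0.0006  0.0011]
```

{"name": "send_rows", "arguments": {
  "commands": [
    [0, 0.07, 0.6, -0.001, 0, 0.0005, 1],
    [0, 0.07, 0.6, -0.001, 0, 0.0005, 1],
    [0, 0, 0.6, 0, 0, 0, 1],
    [0, 0, 0.6, 0, 0, 0, 1],
    [0, 0, 0.6, 0, 0, 0, 1],
    [0, 0, 0.6, 0, 0, 0, 1],
    [0, 0, 0, 0, 0, 0, -0.1],
    [0, 0, 0, 0, 0, 0, -0.1]
  ]
}}

```text
clock: 4.4
position: [0.5494, -0.1184, 0.0988]
ee_rot: [179.8, -34.8, 90.3]
force: [-0.3, 0.1, -0.4]
grip_width: 0.0517
```

```bash
python3 - <<'E'
from h import *
c=vision.read_camera("wrist"); pickle.dump(c,open("wrist.pkl","wb")); cv2.imwrite("pics/wrist2.png",c["pixels"])
plan([548.2,-119,96],Rt(90,35))
E
```

```text
clk 4.45 pos [ 549.7 -118.8   99. ] rot [179.72 -34.8   90.32] F [-0.1  0.3  0.9] grip 0.044
shift total (tool, units of 40mm) [-0.046 -0.037  0.059] turn total (180deg) [0.0006 0.0011 0.0014]
```

View pics/wrist2.png

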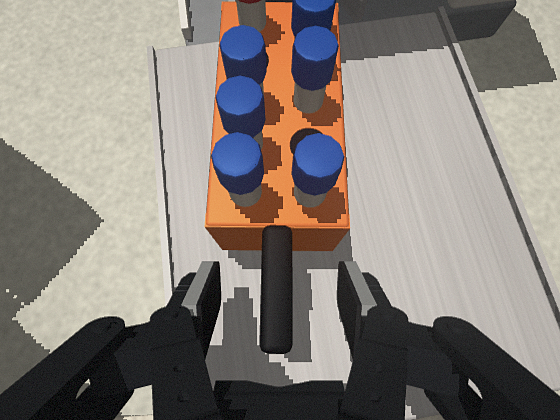

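The blade (col 276) lies between the pads at about cols 212 and 350, so I can close on it.

{"name": "send_rows", "arguments": {
  "commands": [
    [-0.04, -0.04, 0.06, 0, 0, 0, -1],
    [0, 0, 0, 0, 0, 0, -1],
    [0, 0, 0, 0, 0, 0, -1],
    [0, 0, 0, 0, 0, 0, -1],
    [0, 0, 0, 0, 0, 0, -1]
  ],
  "squeeze": 70
}}

```text
clock: 5.08
position: [0.5476, -0.1186, 0.0951]
ee_rot: [179.8, -34.8, 90.3]
force: [-1.0, -4.1, 3.8]
grip_width: 0.0113
```

```bash
python3 - <<'E'
from h import *
plan([548.2,-119,96],Rt(90,35))
c=vision.read_camera("wrist"); pickle.dump(c,open("wrist.pkl","wb"))
R=lambda u,v,h:(ray(c,u,v,h)[:2]*1000).round(1)
W=world(c); H,S,V=cv2.split(cv2.cvtColor(c["pixels"],cv2.COLOR_BGR2HSV)); z=W[...,2]
o=(H>3)&(H<22)&(S>150)&(z>.09)&(z<.12); q=rect(W,o); print(q, np.median(z[o]))
from workcell import vision as v
E
```

```text
clk 5.08 pos [ 547.6 -118.6   95.1] rot [179.78 -34.84  90.32] F [-1.  -4.1  3.8] grip 0.0113
shift total (tool, units of 40mm) [ 0.003  0.015 -0.024] turn total (180deg) [0.0002 0.0009 0.0015]
((551.0198974609375, -57.99620056152344), (171.43882751464844, 78.21659851074219), 88.44927215576172) 0.10269844760609208
```

```bash
python3 - <<'E'
from h import *
plan([592.6,-105.1,96],Rt(99.6,35))
E
```

```text
clk 5.12 pos [ 547.6 -118.5   95.1] rot [179.78 -34.85  90.32] F [-1.2 -5.1  5.5] grip 0.0108
shift total (tool, units of 40mm) [0.283 1.126 0.174] turn total (180deg) [ 0.0307  0.0009 -0.0423]
```

{"name": "send_rows", "arguments": {
  "commands": [
    [0.035, 0.141, 0.022, 0, 0, 0, -1],
    [0.035, 0.141, 0.022, 0, 0, 0, -1],
    [0.035, 0.141, 0.022, 0, 0, 0, -1],
    [0.035, 0.141, 0.022, 0, 0, 0, -1],
    [0.035, 0.141, 0.022, 0, 0, 0, -1],
    [0.035, 0.141, 0.022, 0, 0, 0, -1],
    [0.035, 0.141, 0.022, 0, 0, 0, -1],
    [0.035, 0.141, 0.022, 0, 0, 0, -1],
    [0, 0, 0, 0.0061, 0.0002, -0.0085, -1],
    [0, 0, 0, 0.0061, 0.0002, -0.0085, -1],
    [0, 0, 0, 0.0061, 0.0002, -0.0085, -1],
    [0, 0, 0, 0.0061, 0.0002, -0.0085, -1],
    [0, 0, 0, 0.0061, 0.0002, -0.0085, -1],
    [0, 0, 0, 0, 0, 0, -1]
  ]
}}

```text
clock: 6.88
position: [0.5923, -0.1045, 0.0952]
ee_rot: [-180.0, -35.1, 99.7]
force: [-0.1, 0.5, -3.1]
grip_width: 0.0109
```

```bash
python3 - <<'E'
from h import *
plan([592.6,-105.1,96],Rt(99.6,35))
for n in("wrist","top"):
    c=vision.read_camera(n); pickle.dump(c,open(n+".pkl","wb"));
    if n=="wrist": cv2.imwrite("pics/wrist3.png",c["pixels"])
    else: t=cv2.resize(c["pixels"][120:225,200:360],None,fx=5,fy=5,interpolation=cv2.INTER_CUBIC); cv2.imwrite("pics/top3.png",t)
E
```

```text
clk 6.88 pos [ 592.3 -104.5   95.2] rot [-179.98  -35.07   99.7 ] F [-0.1  0.5 -3.1] grip 0.0109
shift total (tool, units of 40mm) [-0.001  0.005 -0.026] turn total (180deg) [-0.0004 -0.0004  0.0004]
```

View pics/wrist3.png

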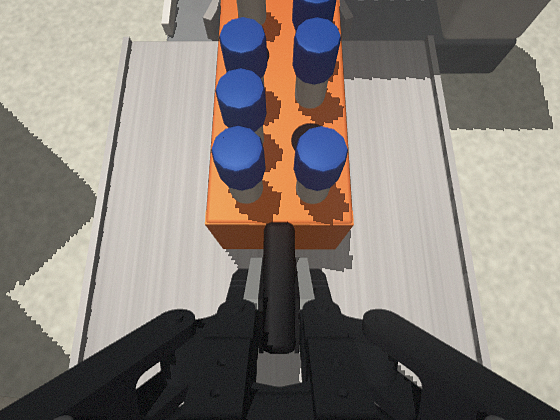

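The wrist view shows the rack in line with the tray. The tray rims run (131,40)-(100,220) and (432,40)-(465,250), and the flare tips are near (210,18) and (350,15). Next I'll compare centre lines.

```bash
python3 - <<'E'
from h import *
c=pickle.load(open("wrist.pkl","rb")); x=Ro.from_euler("z",99.7,degrees=True).as_matrix()
s=sensors.get_state()["position"]
def L(u,v,h): return ((ray(c,u,v,h)-s)@x*1000).round(1)[:2]   # along, left of TCP
for n,u,v,h in(("rimL front",130,40,.051),("rimL back",100,220,.051),("rimL back2",79,350,.051),("rimR front",432,40,.051),("rimR back",465,250,.051),("rimR b2",480,350,.051),
 ("step L",135,42,.048),("step R",428,40,.048),
 ("rack bl",207,222,.104),("rack br",353,221,.104),("rack fl",221,8,.104),("rack fr",340,10,.104),("blade s",280,228,.11),("blade e",279,348,.11),("flareL",208,22,.058),("flareR",352,18,.058),("lip",168,35,.05)): print(n,L(u,v,h))
g=cv2.resize(c["pixels"][0:60,100:460],None,fx=2.2,fy=6,interpolation=cv2.INTER_CUBIC); cv2.imwrite("pics/c3.png",g)
E
```

```text
rimL front [169.8  98.7]
rimL back [45.5 99.1]
rimL back2 [-21.6  99. ]
rimR front [ 170.  -101.5]
rimR back [  28.8 -100.5]
rimR b2 [-21.4 -99.8]
step L [171.   96.7]
step R [ 172.8 -100.5]
rack bl [29.3 28.6]
rack br [ 29.7 -29.4]
rack fl [138.9  28.6]
rack fr [137.7 -30. ]
blade s [25.3 -0.4]
blade e [-16.9  -0. ]
flareL [177.8  46.2]
flareR [181.2 -47.8]
lip [174.9  74.3]
```

View pics/c3.png

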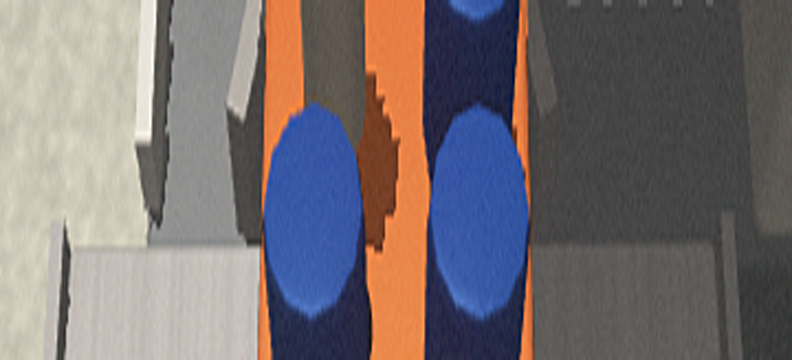

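View pics/top3.png

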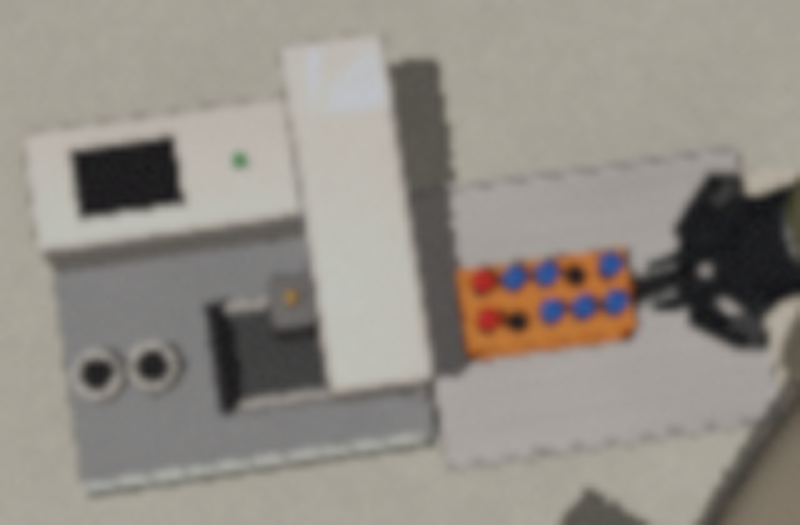

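```bash
python3 - <<'E'
from h import *
plan([568.4,39.5,95.7],Rt(99.45,35))
E
```

```text
clk 6.97 pos [ 592.2 -104.5   95.2] rot [-179.99  -35.07   99.63] F [-1.1  0.6 -4. ] grip 0.0112
shift total (tool, units of 40mm) [2.993 0.016 2.086] turn total (180deg) [-0.0006 -0.0004  0.0008]
```

{"name": "send_rows", "arguments": {
  "commands": [
    [0.125, 0.001, 0.087, -0.0003, -0.0002, 0.0004, -1],
    [0.125, 0.001, 0.087, -0.0003, -0.0002, 0.0004, -1],
    [0.125, 0.001, 0.087, 0, 0, 0, -1],
    [0.125, 0.001, 0.087, 0, 0, 0, -1],
    [0.125, 0.001, 0.087, 0, 0, 0, -1],
    [0.125, 0.001, 0.087, 0, 0, 0, -1],
    [0.125, 0.001, 0.087, 0, 0, 0, -1],
    [0.125, 0.001, 0.087, 0, 0, 0, -1],
    [0.125, 0.001, 0.087, 0, 0, 0, -1],
    [0.125, 0.001, 0.087, 0, 0, 0, -1],
    [0.125, 0.001, 0.087, 0, 0, 0, -1],
    [0.125, 0.001, 0.087, 0, 0, 0, -1],
    [0.125, 0.001, 0.087, 0, 0, 0, -1],
    [0.125, 0.001, 0.087, 0, 0, 0, -1],
    [0.125, 0.001, 0.087, 0, 0, 0, -1],
    [0.125, 0.001, 0.087, 0, 0, 0, -1]
  ]
}}

```text
clock: 8.98
position: [0.5769, -0.008, 0.0957]
ee_rot: [180.0, -35.0, 99.5]
force: [-0.2, -1.7, -5.4]
grip_width: 0.0109
```

```bash
python3 - <<'E'
from h import *
plan([568.4,39.5,95.7],Rt(99.45,35))
c=vision.read_camera("wrist"); pickle.dump(c,open("wrist.pkl","wb")); cv2.imwrite("pics/wrist4.png",c["pixels"])
E
```

```text
clk 8.97 pos [576.9  -8.   95.7] rot [179.97 -34.99  99.47] F [-0.2 -1.7 -5.4] grip 0.0109
shift total (tool, units of 40mm) [ 0.988 -0.014  0.692] turn total (180deg) [0.0001 0.0001 0.0001]
```

View pics/wrist4.png

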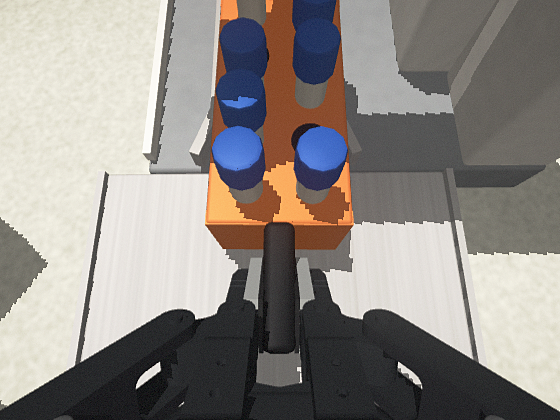

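The rack has entered the flare. The step edge is at rows 170-173 and the flare tips are at (197,155) and (357,150). I'll recompute the offsets.

```bash
python3 - <<'E'
from h import *
c=pickle.load(open("wrist.pkl","rb")); x=Ro.from_euler("z",99.5,degrees=True).as_matrix()
s=sensors.get_state()["position"]
def L(u,v,h): return ((ray(c,u,v,h)-s)@x*1000).round(1)[:2]
for n,u,v,h in(("step L",107,174,.048),("step R",452,171,.048),("rimL f",106,173,.051),("rimR f",451,170,.051),("rimL b",80,350,.051),("rimR b",480,350,.051),
 ("rack bl",207,222,.104),("rack br",353,221,.104),("flareL",193,153,.058),("flareR",358,152,.058),("blade e",279,348,.11),("gL",213,100,.058),("gR",347,110,.058)): print(n,L(u,v,h))
E
```

```text
step L [ 74.  101.2]
step R [  75.9 -102.4]
rimL f [ 73.3 100.3]
rimR f [  75.2 -100.3]
rimL b [-22.3  98.9]
rimR b [ -22.4 -100. ]
rack bl [28.7 28.7]
rack br [ 29.1 -29.5]
flareL [82.6 48.9]
flareR [ 83.2 -45.1]
blade e [-17.7   0.1]
gL [117.8  39.5]
gR [110.9 -40.5]
```

{"name": "send_rows", "arguments": {
  "commands": [
    [0.125, 0, 0.087, 0, 0, 0, -1],
    [0.125, 0, 0.087, 0, 0, 0, -1],
    [0.125, 0, 0.087, 0, 0, 0, -1],
    [0.125, 0, 0.087, 0, 0, 0, -1],
    [0.125, 0, 0.087, 0, 0, 0, -1],
    [0.125, 0, 0.087, 0, 0, 0, -1],
    [0.125, 0, 0.087, 0, 0, 0, -1],
    [0.125, 0, 0.087, 0, 0, 0, -1],
    [0, 0, 0, 0, 0, 0, -1]
  ]
}}

```text
clock: 10.15
position: [0.5688, 0.0405, 0.0959]
ee_rot: [180.0, -35.0, 99.5]
force: [-2.0, 0.8, -5.4]
grip_width: 0.0113
```

```bash
python3 - <<'E'
from h import *
plan([568.4,39.5,87.8],Rt(99.45,35))
E
```

```text
clk 10.15 pos [568.8  40.5  95.9] rot [179.97 -35.02  99.5 ] F [-2.   0.8 -5.4] grip 0.0113
shift total (tool, units of 40mm) [-0.134 -0.014  0.153] turn total (180deg) [-0.     -0.0001  0.0002]
```

{"name": "send_rows", "arguments": {
  "commands": [
    [-0.019, 0, 0.027, 0, 0, 0, -1],
    [-0.019, 0, 0.027, 0, 0, 0, -1],
    [-0.019, 0, 0.027, 0, 0, 0, -1],
    [-0.019, 0, 0.027, 0, 0, 0, -1],
    [-0.019, 0, 0.027, 0, 0, 0, -1],
    [-0.019, 0, 0.027, 0, 0, 0, -1],
    [0, 0, 0, 0, 0, 0, -1]
  ]
}}

```text
clock: 11.02
position: [0.569, 0.0398, 0.0877]
ee_rot: [180.0, -35.0, 99.5]
force: [-2.6, 0.3, -4.4]
grip_width: 0.0111
```

{"name": "send_rows", "arguments": {
  "commands": [
    [0.074, 0, 0.052, 0, 0, 0, -1],
    [0.074, 0, 0.052, 0, 0, 0, -1],
    [0.074, 0, 0.052, 0, 0, 0, -1],
    [0.074, 0, 0.052, 0, 0, 0, -1],
    [0.06, 0, 0.06, 0, 0, 0, -1],
    [0, 0, 0, 0, 0, 0, -1]
  ]
}}

```text
clock: 11.78
position: [0.5659, 0.0579, 0.0874]
ee_rot: [180.0, -35.0, 99.5]
force: [-2.3, 0.6, -5.0]
grip_width: 0.0113
```

```bash
python3 - <<'E'
from h import *
plan([568.4,39.5,87.8],Rt(99.45,35))
c=vision.read_camera("wrist"); pickle.dump(c,open("wrist.pkl","wb")); cv2.imwrite("pics/wrist5.png",c["pixels"])
E
```

```text
clk 11.78 pos [565.9  57.9  87.4] rot [179.97 -35.03  99.5 ] F [-2.3  0.6 -5. ] grip 0.0113
shift total (tool, units of 40mm) [-0.374 -0.015 -0.276] turn total (180deg) [ 0.     -0.0002  0.0002]
```

View pics/wrist5.png

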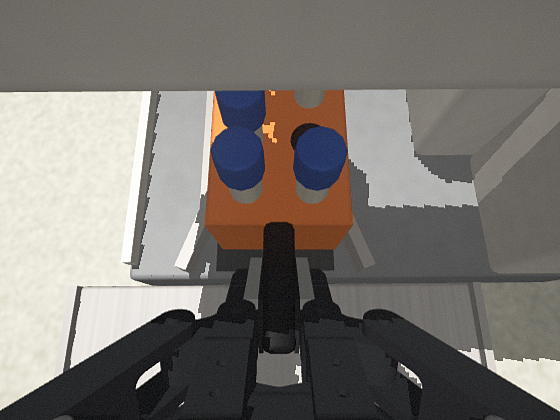

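The rack is between the guides with its back end past the deck edge (row ~278), and the beam is clear above. Now I'll creep to the stop.

{"name": "send_rows", "arguments": {
  "commands": [
    [0.02, 0, 0.015, 0, 0, 0, -1],
    [0.02, 0, 0.015, 0, 0, 0, -1],
    [0.02, 0, 0.015, 0, 0, 0, -1],
    [0.02, 0, 0.015, 0, 0, 0, -1]
  ]
}}

```text
clock: 12.32
position: [0.5655, 0.0611, 0.0872]
ee_rot: [180.0, -35.0, 99.5]
force: [-3.4, -3.3, -3.9]
grip_width: 0.0114
```

{"name": "send_rows", "arguments": {
  "commands": [
    [0.016, 0, 0.014, 0, 0, 0, -1],
    [0, 0, 0, 0, 0, 0, -1]
  ]
}}

```text
clock: 12.58
position: [0.5653, 0.0621, 0.0872]
ee_rot: [180.0, -35.0, 99.5]
force: [-3.1, -2.9, -3.7]
grip_width: 0.0107
```

{"name": "send_rows", "arguments": {
  "commands": [
    [0.02, 0, 0.014, 0, 0, 0, -1],
    [0, 0, 0, 0, 0, 0, -1]
  ]
}}

```text
clock: 12.82
position: [0.5653, 0.063, 0.0872]
ee_rot: [179.9, -35.0, 99.5]
force: [-2.8, -3.6, -3.2]
grip_width: 0.0113
```

{"name": "send_rows", "arguments": {
  "commands": [
    [0.02, 0, 0.014, 0, 0, 0, -1],
    [0.02, 0, 0.014, 0, 0, 0, -1],
    [0, 0, 0, 0, 0, 0, -1]
  ]
}}

```text
clock: 13.2
position: [0.5656, 0.0632, 0.0874]
ee_rot: [179.9, -34.8, 99.5]
force: [-2.9, -11.7, -2.1]
grip_width: 0.0112
```

{"name": "send_rows", "arguments": {
  "commands": [
    [0.02, 0, 0.014, 0, 0, 0, -1],
    [0.02, 0, 0.014, 0, 0, 0, -1],
    [0, 0, 0, 0, 0, 0, -1]
  ]
}}

```text
clock: 13.58
position: [0.566, 0.0634, 0.0877]
ee_rot: [179.8, -34.7, 99.5]
force: [-3.5, -20.9, 1.0]
grip_width: 0.0112
```

The rack is against the stop: force rises with no further motion. I'll relax the push, settle down slightly, then open.

{"name": "send_rows", "arguments": {
  "commands": [
    [-0.025, 0, -0.018, 0, 0, 0, -1],
    [-0.025, 0, -0.018, 0, 0, 0, -1],
    [-0.006, 0, 0.008, 0, 0, 0, -1],
    [0, 0, 0, 0, 0, 0, -1]
  ]
}}

```text
clock: 14.08
position: [0.5656, 0.0631, 0.0872]
ee_rot: [179.9, -34.9, 99.5]
force: [-2.1, -11.0, -1.2]
grip_width: 0.0112
```

{"name": "send_rows", "arguments": {
  "commands": [
    [0, 0, 0, 0, 0, 0, -0.3],
    [0, 0, 0, 0, 0, 0, -0.3],
    [0, 0, 0, 0, 0, 0, -0.3],
    [0, 0, 0, 0, 0, 0, -0.3]
  ]
}}

```text
clock: 14.58
position: [0.5651, 0.0647, 0.0869]
ee_rot: [179.9, -35.0, 99.5]
force: [-0.3, 0.3, 0.5]
grip_width: 0.0301
```

```bash
python3 - <<'E'
from h import *
plan([568.4,39.5,87.8],Rt(99.45,35))
c=vision.read_camera("wrist"); pickle.dump(c,open("wrist.pkl","wb")); cv2.imwrite("pics/wrist6.png",c["pixels"])
E
```

```text
clk 14.57 pos [565.1  64.7  86.9] rot [179.94 -35.    99.5 ] F [-0.3  0.3  0.5] grip 0.0301
shift total (tool, units of 40mm) [-0.507 -0.021 -0.383] turn total (180deg) [0.0002 0.     0.0002]
```

View pics/wrist6.png

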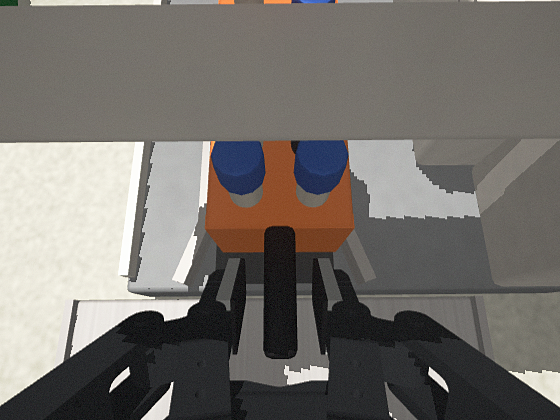

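The pads are clear of the blade on both sides. Retreating along the tool axis.

{"name": "send_rows", "arguments": {
  "commands": [
    [0, 0, -0.2, 0, 0, 0, -0.3],
    [0, 0, -0.4, 0, 0, 0, -0.3],
    [0, 0, -0.4, 0, 0, 0, -0.3],
    [0, 0, -0.4, 0, 0, 0, -0.3],
    [0, 0, -0.4, 0, 0, 0, -0.3],
    [0, 0, -0.4, 0, 0, 0, -0.3],
    [0, 0, -0.4, 0, 0, 0, -0.3],
    [0, 0, -0.4, 0, 0, 0, -0.3],
    [0, 0, -0.4, 0, 0, 0, -0.3],
    [0, 0, 0, 0, 0, 0, -0.3]
  ]
}}

```text
clock: 15.88
position: [0.5786, -0.0135, 0.1996]
ee_rot: [179.8, -34.9, 99.5]
force: [-0.1, 0.8, -0.4]
grip_width: 0.0301
```

```bash
python3 - <<'E'
from h import *
plan([568.4,39.5,87.8],Rt(99.45,35))
c=vision.read_camera("wrist"); pickle.dump(c,open("wrist.pkl","wb"))
t=vision.read_camera("top"); pickle.dump(t,open("top.pkl","wb"))
a=cv2.resize(t["pixels"][130:215,200:330],(800,523),interpolation=cv2.INTER_CUBIC)
cv2.imwrite("pics/end.png",np.vstack([cv2.resize(a,(400,262)),cv2.resize(c["pixels"],(400,300))]))
cv2.imwrite("pics/endw.png",c["pixels"])
E
```

```text
clk 15.88 pos [578.6 -13.5 199.6] rot [179.8  -34.91  99.52] F [-0.1  0.8 -0.4] grip 0.0301
shift total (tool, units of 40mm) [-0.495 -0.042  3.063] turn total (180deg) [0.0009 0.0005 0.0003]
```

View pics/endw.png

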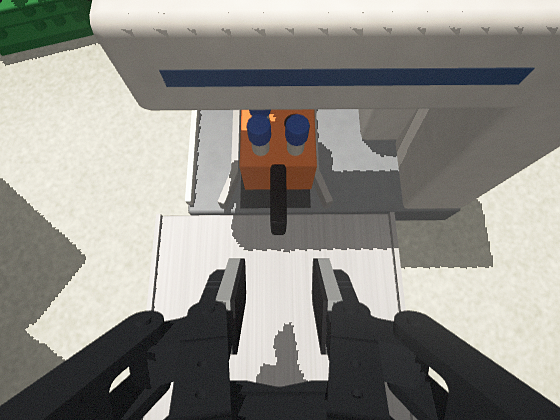

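The wrist view shows the rack in the lane under the beam, with top back corners at (240,165) and (317,166), the blade at (279,166)-(278,233), and the step edge at row ~214. A final numeric check:

```bash
python3 - <<'E'
from h import *
c=pickle.load(open("wrist.pkl","rb")); x=Ro.from_euler("z",99.5,degrees=True).as_matrix()
o=ray(c,161,215,.048); o2=ray(c,398,213,.048); m=(o+o2)/2
L=lambda u,v,h:((ray(c,u,v,h)-m)@x*1000).round(1)[:2]+[-4,0]
for n,u,v,h in(("stepL",161,215,.048),("stepR",398,213,.048),("bl",240,165,.096),("br",317,166,.096),("blade s",279,170,.102),("blade e",278,233,.102)): print(n,L(u,v,h))
W=world(c); H,S,V=cv2.split(cv2.cvtColor(c["pixels"],cv2.COLOR_BGR2HSV)); k=(H>3)&(H<22)&(S>150); k[162:]=0; k[:,:230]=0; k[:,330:]=0; k[:112]=0
P=W[k]; P=P[(P[:,2]>.08)&(P[:,2]<.11)]; f=np.linalg.lstsq(np.c_[P[:,:2]-P[:,:2].mean(0),np.ones(len(P))],P[:,2],rcond=None)[0]; print("top z",np.median(P[:,2]),"slope",f[:2],len(P))
t=pickle.load(open("top.pkl","rb")); H,S,V=cv2.split(cv2.cvtColor(t["pixels"],cv2.COLOR_BGR2HSV))
for v in(184,187,190,193,196): print(v,[f"{h}/{s}/{b}" for h,s,b in zip(H[v,240:262],S[v,240:262],V[v,240:262])])
E
```

```text
stepL [ -4.9 103.9]
stepR [  -3.1 -103.9]
bl [20.6 30.8]
br [ 19.8 -28.3]
blade s [13.7  0.9]
blade e [-34.6   1.6]
top z 0.09477467979711654 slope [ 0.0013283  -0.00118792] 1987
184 ['15/4/116', '0/3/87', '0/19/54', '10/143/82', '12/175/140', '12/178/162', '9/184/161', '4/190/157', '2/187/151', '2/184/137', '8/185/127', '11/169/139', '8/127/144', '177/75/123', '165/35/101', '0/13/100', '10/15/103', '12/13/101', '12/13/100', '12/13/96', '18/14/92', '15/12/87']
187 ['0/2/118', '15/5/99', '0/8/65', '8/82/59', '12/160/110', '14/175/160', '14/175/178', '14/176/178', '13/180/174', '13/179/174', '13/178/176', '14/176/180', '14/176/180', '14/175/179', '14/172/165', '13/159/127', '12/132/83', '13/121/80', '11/123/91', '3/70/84', '120/67/84', '112/138/100']
190 ['0/2/120', '0/2/109', '30/3/82', '6/25/52', '11/154/91', '12/174/151', '11/182/170', '7/187/169', '2/189/167', '1/190/166', '2/195/156', '5/193/132', '10/185/120', '13/176/126', '13/163/105', '12/120/66', '8/85/54', '11/150/95', '12/165/145', '10/135/153', '168/69/126', '124/80/125']
193 ['30/2/124', '0/2/118', '0/3/95', '160/12/62', '7/94/60', '12/166/115', '13/175/159', '13/175/168', '11/178/155', '10/180/140', '12/178/142', '13/176/155', '14/172/172', '14/172/176', '14/171/164', '14/170/150', '13/168/147', '14/173/159', '14/173/175', '14/172/182', '14/175/182', '14/173/180']
196 ['0/2/125', '0/2/122', '0/2/104', '0/3/74', '0/33/54', '11/143/89', '13/169/139', '14/176/159', '14/178/163', '14/177/164', '14/176/171', '14/178/176', '14/178/178', '14/180/173', '14/179/170', '14/179/167', '14/175/163', '13/172/162', '13/174/163', '13/172/162', '13/168/158', '13/163/153']
```

```bash
python3 -c "
from workcell import manip; print(manip.hand_in())"
```

```text
the job is handed in; nothing more can be done
None
```

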